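# Seat the candle cup in the candlestick and tap it tight

## Task

Take the brass candle cup out of the wooden caddy and set its tapered shank lightly in the empty socket of the candlestick, then let go so that it stands there by itself, still a little proud. Then tap or press it down from above, gently, until its drip pan is fully home on the socket's rim and the taper holds it upright. Do not bang it hard down on the rim, and leave the other things as they are.

Things in the scene. Friction and masses are not known exactly. Their poses are not given: they have to be found in the camera images.
- cup_centre (a point): Brass candle cup, loose, about 0.13 kg, upright in one of the caddy's holes: a straight round wall 30 mm in diameter with a flat closed top 36 mm in diameter (dark disc in its middle; may be tapped on), over a round drip pan 54 mm in diameter, 5 mm thick, and a tapered shank below. This point is on its axis, 26 mm above the pan's underside, 27 mm below the flat top; z up along the axis.
- cup_pan (a point): Centre of the underside of the candle cup's drip pan, where its shank begins (z up along the axis). The round shank goes 34 mm down from here, 21 mm in diameter under the pan and 12.5 mm near its bevelled tip, which is 8 mm. When the cup is home this point coincides with socket.
- socket (a point): Centre of the mouth of the empty taper socket, level with its rim, 105 mm above the table, on a weighted brass candlestick fixed to the table (foot 96 mm in diameter, head 40 mm). Axis upright. Four sprung steel jaws, from 6 mm below the rim, form a taper that matches the shank: set in lightly, the cup stops about 8 mm before the pan meets the rim.
- rim: The socket's rim, a ring 27 mm inside and 39 mm outside, fixed; origin at socket. From where the cup first stops, the jaws' grip must be overcome by a push that grows to somewhere between 7 and 22 N; the cup stays where it is left. Then the pan meets the rim, a hard stop (keep the blow on it under 15 N).
- caddy: Wooden block 95 mm (x) by 270 mm (y) by 45 mm high, fixed, with three holes 31 mm wide in a row along its y, at y = -85, 0 and 85 mm. Origin at the centre of its underside. The pans of three brass things rest on its top, each shank in a hole. Fingers closing along the caddy's x stay clear of the neighbours.
- finial: Bystander: brass finial with a bulb, 56 mm high, in another hole of the caddy. Origin at the underside of its pan.
- budvase: Bystander: brass bud vase with a narrow neck, 56 mm high, in another hole of the caddy. Origin at the underside of its foot plate.
- stick_done: Bystander: a finished candlestick, loose, with a cup already in it, 158 mm high, foot 96 mm in diameter. Origin under its foot.
- teacup: Bystander: white cup, 80 mm wide, 60 mm high, loose. Origin under it.
- tumbler: Bystander: glass tumbler, 68 mm wide, 100 mm high, loose. Origin under it.
- votive: Bystander: glass votive holder, 66 mm wide, 70 mm high, loose. Origin under it.
Mind the look-alikes: they are no part of the job. Leave any green look-alike of the part that bears cup_centre alone.

How it is judged:
By the outcome, as a careful person would: the job done as asked, in the order asked, and still so for the second after the job is handed in, with the robot touching nothing.
It also fails if it takes over 72 s, if anything falls off the work surface, if the arm or the gripper's body presses on something with over 40 N, if the wrist force passes 120 N, or if a joint passes its speed limit or range.

## Robot

A 6-joint arm with a two-finger parallel gripper is mounted at the origin on the work surface. World frame = base frame: x ahead of the robot, y to its left, z up, the work surface at z = 0. Lengths are in m, angles in rad, forces in N, time in s.
With the tool pointing down it reaches from about 0.325 to 0.9 m from the base axis. Payload 3.5 kg.
Tool frame: the origin (TCP) lies at the very end of the fingers, on their centre line; the grasp point (between the pads) lies 19 mm behind it; z points along the fingers, y is the line along which they close (so a half turn about z gives the same grasp; the last joint's range is limited). The gripper opens to 85 mm and grips with 20 to 120 N. Pads are 22 mm wide; open, the fingers measure 114 mm over their backs; the gripper's body (76 mm by 85 mm) begins 54 mm behind the grasp point. The pads swing forward as they close: fully open they stand 13 mm farther back than shut.
Start: joints at [-1.267, 0.276, -0.026, 1.268, 0, 1.467], TCP at [0.247, -0.574, 0.231] pointing down, gripper open.
Joint ranges: [-3.12, 3.12], [-0.85, 1.88], [-1.08, 1.24], [-1.95, 2.15], [-1.57, 1.53], [-3.14, 3.14]. Speed limits (rad/s): [2.57, 2.57, 3.14, 3.14, 3.14, 3.14].

## Interface

Orientations are given as a 3x3 rotation matrix whose columns are the frame's x, y, z axes.
In Python, from rig import robot gives the robot as it stands. The module is installed in compiled form; this text tells all that it offers.
- The arm moves only by the shell command python3 -m creep 'ROWS' [FORCE]. ROWS is JSON, a list that holds one entry, the list of rows, each a list of 5 numbers: the opening, from 0 (shut) to 1 (fully open), then the shift along the world's x, y, z scaled (see below), then the turn about the world's z scaled (see below). In form: [[[jaw, tx, ty, tz, twist], ...]]. A call has 1 to 12 rows; each row shifts and turns the commanded pose from where the row before left it; what a row does not reach is not made up. The controller multiplies each number of a shift by 500 mm and each number of a turn by 5 degrees. A row lasts 1/12 s, in which the tool goes at most 41.7 mm and 7.16 degrees, less where a joint would pass 70% of its speed; a pose out of reach is approached as far as the arm can. A call with a number of a shift or a turn outside -1 to 1 is refused whole. A call with a gripper value outside its range is refused whole. The fingers move at their own pace and stop on an object; FORCE is the grip in N (left out, the last holds). Time passes only in rows, so rows that do not move let the fingers close. It gives the time, the measured TCP pose, the force, the opening and the grip force at its end, in the units of the state.
- robot.read_state(): the state, without advancing time (a new reading comes with each control period).
- robot.grab_frame(name): name is "side" or "top" or "wrist"; returns a dict with "color" (400x640x3 uint8, red, green, blue), "camera_matrix" (3x3 intrinsics, pixels), "k1" (the pictures are not rectified: a ray, as slopes to the right and down, at radius r is drawn at 1 + k1 r^2 times it, then the intrinsics apply), "T" (4x4, takes a point from camera to world coordinates); the wrist camera has in their place "hand_eye" (4x4, takes a point from camera to tool coordinates, whose origin is the TCP and whose axes are the flange's). Camera axes: x right, y down, z forward; pixel columns grow to the right and rows downward; lengths in m; the calibration is good to about 2 mm. A picture is of the moment at which its call begins: read the wrist's pose just before it. There is no depth.
- robot.finish_job(): hands the job in; it is judged then, once.
The state is a dict: "t": time; "q": joint angles; "qd": joint speeds; "tau": joint torques, N m; "eef_pos": TCP position; "orientation": TCP orientation; "ft_force": force on the tool from outside, world axes, zero at the start; "moment": the same for the moment, N m; "width": finger opening in m; "grasp_force": force on a finger pad.
Only numpy, scipy, OpenCV 4.12 (cv2) and the standard library are available. Lean on these libraries where they do the work, as an engineer would, in place of code of your own. Each camera call takes 0.05 s, during which the arm holds its last target. There are 200 camera calls.

## Working session

There is one attempt and no reset: what is moved stays moved. The work goes in short steps, Python scripts to look and compute and a shell command to move; the robot and the scene stay as the last step left them, time stands still between calls to the robot, and variables do not carry over. Pictures are saved under pics/ and viewed, at most 10 in all, crops included, and the job is handed in when it is done.

```bash
mkdir -p pics
cat > h.py <<'E'
import numpy as np,cv2
from rig import robot
def grab(n):
    s=robot.read_state(); f=robot.grab_frame(n); f['s']=s
    if n=='wrist':
        T=np.eye(4);T[:3,:3]=s['orientation'];T[:3,3]=s['eef_pos'];f['T']=T@np.array(f['hand_eye'])
    return f
def ray(f,u,v):
    K=np.array(f['camera_matrix']);k=f['k1']
    p=cv2.undistortPoints(np.array([[[u,v]]],float),K,np.array([k,0,0,0.]))[0,0]
    T=np.array(f['T']);d=T[:3,:3]@np.array([p[0],p[1],1]);return T[:3,3],d/np.linalg.norm(d)
def plane(f,u,v,z):
    o,d=ray(f,u,v);return o+d*(z-o[2])/d[2]
def proj(f,P):
    T=np.linalg.inv(np.array(f['T']));c=T[:3,:3]@np.array(P)+T[:3,3]
    x=c[:2]/c[2];x=x*(1+f['k1']*(x@x));K=np.array(f['camera_matrix']);return K[:2,:2]@x+K[:2,2]
def save(f,n,crop=None,sc=1):
    im=cv2.cvtColor(f['color'],cv2.COLOR_RGB2BGR)
    if crop: im=im[crop[1]:crop[3],crop[0]:crop[2]]
    cv2.imwrite('pics/'+n+'.png',cv2.resize(im,None,fx=sc,fy=sc))
E
python3 - <<'E'
from h import *
import pickle
for n in('top','side'):
    f=grab(n);save(f,n+'0');pickle.dump(f,open(n+'.pkl','wb'));print(n,np.round(f['T'],3).tolist(),f['camera_matrix'],f['k1'])
f=grab('wrist');print(np.round(f['hand_eye'],3).tolist())
s=f['s'];print(s)
E
```

```text
top [[-0.076, -0.972, 0.22, 0.356], [-0.997, 0.074, -0.016, 0.007], [-0.001, -0.221, -0.975, 0.955], [0.0, 0.0, 0.0, 1.0]] [[412.01145678   0.         329.27691211]
 [  0.         412.01145678 210.00899188]
 [  0.           0.           1.        ]] 0.017130232012826888
side [[-0.99, -0.073, 0.119, 0.439], [-0.139, 0.577, -0.805, 0.869], [-0.01, -0.813, -0.582, 0.736], [0.0, 0.0, 0.0, 1.0]] [[496.93040692   0.         318.54292345]
 [  0.         496.93040692 203.76615336]
 [  0.           0.           1.        ]] -0.14820278435840706
[[-0.001, -0.96, -0.278, 0.071], [1.0, -0.0, -0.001, -0.001], [0.001, -0.278, 0.96, -0.143], [0.0, 0.0, 0.0, 1.0]]
{'t': 0.1, 'q': array([-1.26735810e+00,  2.77066093e-01, -2.77669827e-02,  1.26801797e+00,
       -1.01532467e-05,  1.46738031e+00]), 'qd': array([ 0.0005697 , -0.00087212,  0.00342278,  0.00072219,  0.00073594,
       -0.00065636]), 'tau': array([ 4.77326139e-04, -4.46707749e+01,  2.96128482e+01,  8.40632332e-03,
       -1.03426730e-04,  1.63223393e-05]), 'eef_pos': array([ 0.24708779, -0.57329551,  0.2302549 ]), 'orientation': array([[ 9.18370272e-01,  3.95721689e-01, -6.23643776e-04],
       [ 3.95722129e-01, -9.18368207e-01,  1.95780832e-03],
       [ 2.02012597e-04, -2.04478260e-03, -9.99997889e-01]]), 'ft_force': array([-0.09993962,  0.37828917, -1.49278222]), 'moment': array([-0.00842198, -0.03589277, -0.01115854]), 'grasp_force': 0.0, 'width': 0.08518310531329289}
```

View pics/top0.png

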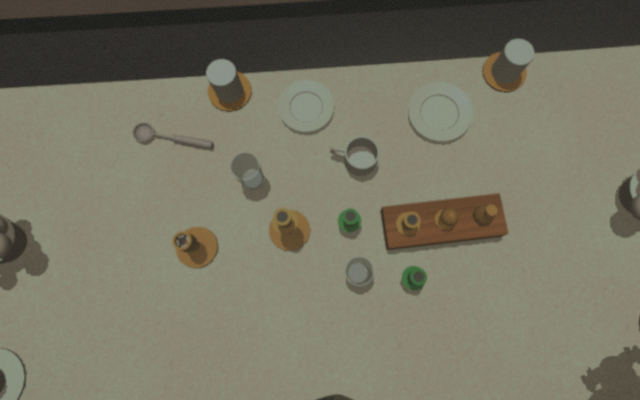

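View pics/side0.png

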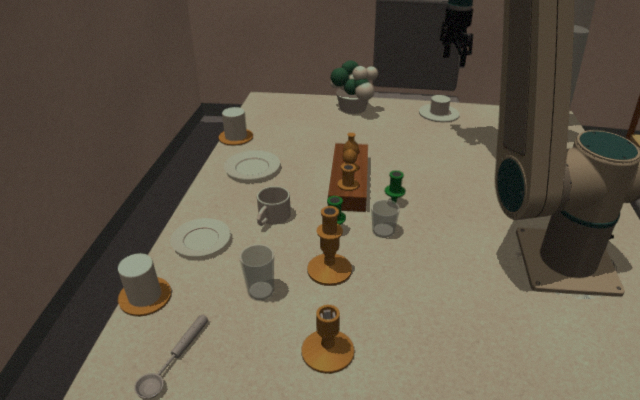

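The top view shows the caddy at about (445,222), with the cup in its left hole (dark disc near (412,219)). The empty candlestick head is near (182,240) and the finished one is at (285,218). In the side view the cup is at (348,172) and the empty socket at (328,313).

Run:
```python
from h import *
import pickle
t=pickle.load(open('top.pkl','rb'));s=pickle.load(open('side.pkl','rb'))
print('cup top',plane(t,412,218,.098),plane(s,348,167,.098))
print('sock top',plane(t,182,240,.105),plane(s,328,313,.105))
print('foot',plane(t,196,247,.003),plane(s,328,351,.003))
print('cad corners z.045',[plane(t,u,v,.045)[:2].round(3).tolist() for u,v in((382,207),(502,196),(507,235),(388,247))])
for n,f,c in(('t',t,(150,190,510,300)),('s',s,(290,120,440,380))):save(f,n+'crop',c,2.2)
a=cv2.imread('pics/tcrop.png');b=cv2.imread('pics/scrop.png');print(a.shape,b.shape)
```

```text
cup top [ 0.51912035 -0.1805734   0.098     ] [ 0.51911374 -0.17686862  0.098     ]
sock top [0.5078555  0.30295051 0.105     ] [0.50831441 0.30615288 0.105     ]
foot [0.50716574 0.30615498 0.003     ] [0.50808416 0.3063694  0.003     ]
cad corners z.045 [[0.56, -0.128], [0.564, -0.402], [0.475, -0.398], [0.468, -0.131]]
(242, 792, 3) (572, 330, 3)
```

View pics/tcrop.png

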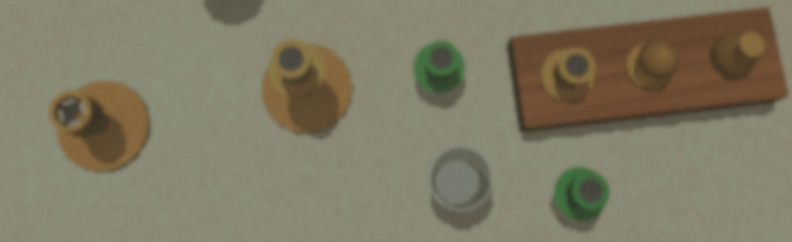

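The cup is at about (0.519,-0.179) and the socket at about (0.508,0.305), and both views agree. I'll go above the cup.

```bash
python3 -m creep '[[[1,0.045,0.065,0,1],[1,0.045,0.065,0,1],[1,0.045,0.065,0,1],[1,0.045,0.065,0,1],[1,0.045,0.065,0,1],[1,0.045,0.065,0,1],[1,0.045,0.065,0,1],[1,0.045,0.065,0,1],[1,0.045,0.065,0,1],[1,0.045,0.065,0,1],[1,0.045,0.065,0,1],[1,0.045,0.065,0,1]]]' 30
python3 -m creep '[[[1,0,0,-0.04,0.7],[1,0,0,-0.04,0.64],[1,0,0,0,0],[1,0,0,0,0]]]'
python3 - <<'E'
from h import *
f=grab('wrist');save(f,'w1');s=f['s'];print(s['eef_pos'],s['orientation'].round(3),s['ft_force'],proj(f,[.519,-.179,.098]))
import pickle;pickle.dump(f,open('w1.pkl','wb'))
E
```

```text
t: 1.15
eef_pos: [0.5178, -0.1821, 0.2311]
orientation: [[0.112, 0.994, -0.0], [0.994, -0.112, 0.0], [0.0, -0.0, -1.0]]
ft_force: [0.5, -0.7, 0.6]
width: 0.0856
grasp_force: 0.0
t: 1.48
eef_pos: [0.516, -0.1831, 0.19]
orientation: [[0.001, 1.0, -0.003], [1.0, -0.001, 0.002], [0.002, -0.003, -1.0]]
ft_force: [0.2, -1.0, 0.2]
width: 0.0856
grasp_force: 0.0
[ 0.51600851 -0.18313906  0.18996755] [[ 0.001  1.    -0.003]
 [ 1.    -0.001  0.002]
 [ 0.002 -0.003 -1.   ]] [ 0.17742674 -1.00049526  0.21948606] [324.12072821 201.36372271]
```

View pics/w1.png

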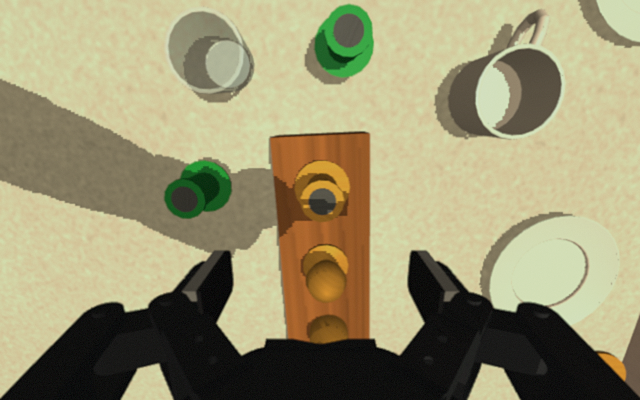

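The cup's dark disc shows at about (322,200), its pan around (322,185), and the fingers straddle the caddy with the green look-alike to the left at (185,197).

Run:
```python
from h import *
import pickle
f=pickle.load(open('w1.pkl','rb'));im=f['color'].astype(int)
c=im[150:240,280:370];m=((c.max(2)-c.min(2)<30)&(c.max(2)<120)).astype(np.uint8)
n,l,st,ce=cv2.connectedComponentsWithStats(m)
for i in range(1,n):
    if st[i,4]>100: u,v=ce[i]+[280,150];print(st[i],u,v,plane(f,u,v,.098))
u0,u1=300,344
print(plane(f,322,200,.098),plane(f,301,198,.098),plane(f,344,198,.098),'pan',plane(f,294,187,.05),plane(f,351,187,.05))
print('caddy',plane(f,271,136,.045),plane(f,369,132,.045))
for z in(.06,.09,.16):print('green',z,plane(f,185,197,z), plane(f,203,197,z))
```

```text
[ 29  39  26  26 522] 321.8007662835249 201.3256704980843 [ 0.51709653 -0.17896644  0.098     ]
[ 0.51725972 -0.17783647  0.098     ] [ 0.50007866 -0.17612617  0.098     ] [ 0.53524993 -0.17614758  0.098     ] pan [ 0.49008758 -0.17817875  0.05      ] [ 0.54566349 -0.17821954  0.05      ]
caddy [ 0.46903597 -0.12968611  0.045     ] [ 0.56176754 -0.12610954  0.045     ]
green 0.06 [ 0.38640062 -0.18548455  0.06      ] [ 0.40378603 -0.18550147  0.06      ]
green 0.09 [ 0.4007187  -0.17736402  0.09      ] [ 0.41619188 -0.17737907  0.09      ]
green 0.16 [ 0.43412755 -0.1584161   0.16      ] [ 0.44513887 -0.15842682  0.16      ]
```

```bash
python3 -m creep '[[[1,0.003,0.008,-0.04,0],[1,0,0,-0.04,0],[1,0,0,-0.04,0],[1,0,0,-0.04,0],[1,0,0,-0.04,0],[1,0,0,-0.03,0],[1,0,0,-0.02,0],[1,0,0,-0.016,0],[1,0,0,0,0],[1,0,0,0,0]]]' 40
python3 - <<'E'
from h import *
f=grab('side');save(f,'s1',(260,90,460,230),3.5)
E
```

```text
t: 2.37
eef_pos: [0.5192, -0.1805, 0.0589]
orientation: [[0.001, 1.0, 0.001], [1.0, -0.001, -0.0], [-0.0, 0.001, -1.0]]
ft_force: [-0.4, -0.8, 0.4]
width: 0.0854
grasp_force: 0.0
```

View pics/s1.png

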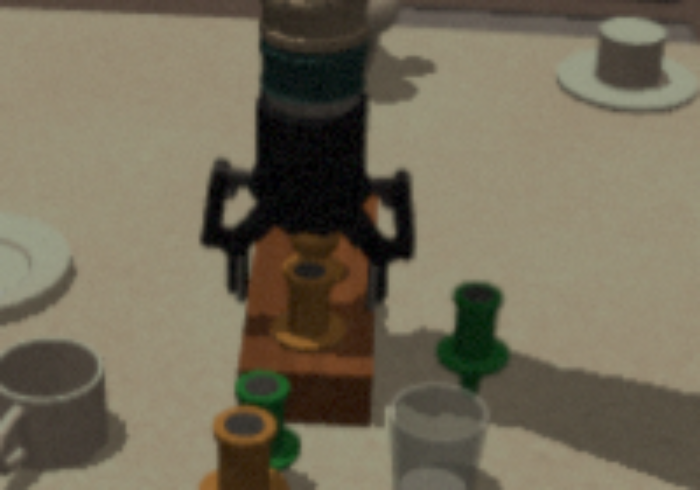

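The fingers straddle the cup, clear of the neighbours. I'll close.

```bash
python3 -m creep '[[[0,0,0,0,0],[0,0,0,0,0],[0,0,0,0,0],[0,0,0,0,0],[0,0,0,0,0],[0,0,0,0,0],[0,0,0,0,0],[0,0,0,0,0]]]' 40
```

```text
t: 3.08
eef_pos: [0.5191, -0.1801, 0.0589]
orientation: [[-0.0, 1.0, 0.001], [1.0, 0.0, -0.0], [-0.0, 0.001, -1.0]]
ft_force: [-1.6, 0.3, 5.0]
width: 0.0336
grasp_force: 39.2
```

```bash
python3 -m creep '[[[0,0,0,0.02,0],[0,0,0,0.03,0],[0,0,0,0.04,0],[0,0,0,0.04,0],[0,0,0,0.04,0],[0,0,0,0.04,0],[0,0,0,0.04,0],[0,0,0,0.04,0],[0,0,0,0,0],[0,0,0,0,0]]]'
python3 - <<'E'
from h import *
import pickle
f=grab('side');w=grab('wrist');pickle.dump((f,w),open('g.pkl','wb'))
a=cv2.resize(f['color'][60:200,290:430],None,fx=3,fy=3);b=cv2.resize(w['color'][150:400,220:420],(336,420))
cv2.imwrite('pics/g1.png',cv2.cvtColor(np.hstack([a,b]),cv2.COLOR_RGB2BGR))
E
```

```text
t: 3.92
eef_pos: [0.5195, -0.1803, 0.2044]
orientation: [[-0.0, 1.0, 0.002], [1.0, 0.0, -0.001], [-0.001, 0.002, -1.0]]
ft_force: [-0.3, 0.8, -1.9]
width: 0.0337
grasp_force: 40.0
```

View pics/g1.png

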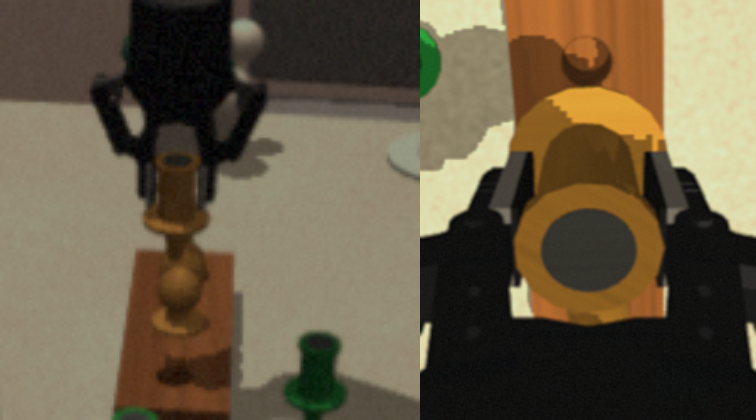

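The cup is held and looks upright (disc at about (320,298) in the wrist image). I'll check its tilt and height against expected projections, and work out the move to the socket.

Run:
```python
from h import *
import pickle
f,w=pickle.load(open('g.pkl','rb'));s=w['s'];T=s['eef_pos'];print(T)
c=T+[0,0,-.0139]
for n,im in(('side',f),('wrist',w)):
    print(n,'exp disc',proj(im,c+[0,0,.053]),'lipL/R',proj(im,c+[-.018,0,.053]),proj(im,c+[.018,0,.053]),'pan +y edge top',proj(im,c+[0,.027,.005]),'panc',proj(im,c+[0,0,.005]),'pan L/R',proj(im,c+[-.027,0,.005]),proj(im,c+[.027,0,.005]))
# dark disc measured in wrist
a=w['color'][230:345,260:380].astype(int)
m=((a.max(2)-a.min(2)<25)&(a.max(2)>50)&(a.max(2)<120)).astype(np.uint8)
n,l,st,ce=cv2.connectedComponentsWithStats(m)
print([(st[i].tolist(),(ce[i]+[260,230]).round(1).tolist()) for i in range(1,n) if st[i,4]>300])
hsv=cv2.cvtColor(w['color'],cv2.COLOR_RGB2HSV)
print('wrist col 320 hue/val', [(v,hsv[v,320].tolist()) for v in range(180,262,4)])
```

```text
[ 0.51849678 -0.17987791  0.20294053]
side exp disc [349.77842435 113.06596436] lipL/R [357.56125563 113.49030996] [342.01857782 112.64971673] pan +y edge top [348.2701666  136.93282989] panc [349.29675076 131.60386853] pan L/R [360.71949478 132.27232412] [337.92344138 130.95002282]
wrist exp disc [320.11102871 301.22681334] lipL/R [275.40588186 301.17784851] [364.82355341 301.15858503] pan +y edge top [320.09723631 203.11596165] panc [320.11947445 249.65074451] pan L/R [271.63927219 249.63285053] [368.60828324 249.60252044]
[([1, 11, 22, 43, 428], [271.7, 260.2]), ([98, 11, 22, 43, 437], [368.2, 260.3]), ([33, 45, 55, 48, 1932], [319.9, 297.8])]
wrist col 320 hue/val [(180, [13, 185, 185]), (184, [13, 186, 182]), (188, [13, 186, 156]), (192, [14, 188, 72]), (196, [13, 178, 63]), (200, [13, 178, 63]), (204, [19, 192, 226]), (208, [19, 193, 223]), (212, [20, 189, 224]), (216, [19, 191, 224]), (220, [19, 197, 224]), (224, [18, 193, 103]), (228, [17, 191, 91]), (232, [17, 182, 91]), (236, [18, 182, 84]), (240, [17, 184, 83]), (244, [18, 196, 82]), (248, [17, 198, 81]), (252, [18, 198, 80]), (256, [18, 190, 83]), (260, [18, 194, 139])]
```

Cup is held upright, with its axis about 1 mm to +y of the TCP. I'll rise and move over, stopping short of the socket so the wrist camera can see it.

```bash
python3 -m creep '[[[0,0,0,0.05,0],[0,0,0,0.06,0],[0,0,0.04,0.02,0],[0,0,0.07,0,0],[0,0,0.08,0,0],[0,0,0.08,0,0],[0,0,0.08,0,0],[0,0,0.08,0,0],[0,0,0.08,0,0],[0,0,0.08,0,0],[0,-0.01,0.08,0,0],[0,-0.01,0.08,0,0]]]'
python3 -m creep '[[[0,0,0.06,-0.04,0],[0,0,0.01,-0.04,0],[0,0,0,0,0],[0,0,0,0,0]]]'
python3 - <<'E'
from h import *
import pickle
w=grab('wrist');pickle.dump(w,open('w2.pkl','wb'));save(w,'w2')
s=w['s'];print(s['eef_pos'],s['ft_force'],s['width'],proj(w,[.508,.305,.105]))
E
```

```text
t: 5.02
eef_pos: [0.5073, 0.1967, 0.2661]
orientation: [[-0.0, 1.0, -0.004], [1.0, 0.0, -0.001], [-0.001, -0.004, -1.0]]
ft_force: [1.2, -0.9, -0.8]
width: 0.0337
grasp_force: 40.1
t: 5.35
eef_pos: [0.5064, 0.2295, 0.2254]
orientation: [[-0.001, 1.0, -0.006], [1.0, 0.001, -0.003], [-0.003, -0.006, -1.0]]
ft_force: [-0.2, -0.6, -1.1]
width: 0.0333
grasp_force: 40.1
[0.50642435 0.22951267 0.22538942] [-0.16338943 -0.55875321 -1.0746871 ] 0.03329838931010239 [322.90391955 110.62463619]
```

View pics/w2.png

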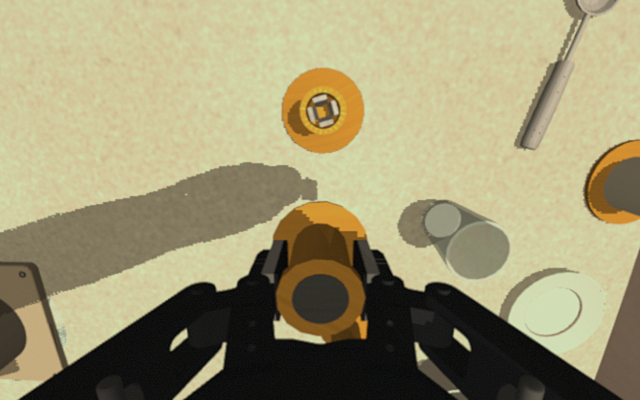

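The socket shows at (323,110), just where predicted, so it is at (0.508,0.305). I'll move over it and partly down.

```bash
python3 -m creep '[[[0,0.003,0.07,0,0],[0,0,0.07,0,0],[0,0,0.009,0,0],[0,0,0,-0.02,0],[0,0,0,-0.03,0],[0,0,0,-0.03,0],[0,0,0,-0.03,0],[0,0,0,-0.02,0],[0,0,0,-0.01,0],[0,0,0,0,0],[0,0,0,0,0],[0,0,0,0,0]]]'
python3 -c "
from h import *
s=robot.read_state();print(s['eef_pos'],s['ft_force'],s['moment'])"
```

```text
t: 6.4
eef_pos: [0.5111, 0.3045, 0.1594]
orientation: [[0.0, 1.0, 0.002], [1.0, -0.0, 0.001], [0.001, 0.002, -1.0]]
ft_force: [0.6, 0.4, -1.2]
width: 0.0341
grasp_force: 40.1
[0.51112547 0.30446339 0.15938321] [ 0.60175629  0.37177098 -1.18294196] [ 0.00216147 -0.00564837  0.04262866]
```

```bash
for i in 1; do python3 -m creep '[[[0,0,0,-0.02,0],[0,0,0,-0.02,0],[0,0,0,0,0]]]'; python3 -m creep '[[[0,0,0,0,0]]]';python3 -m creep '[[[0,0,0,0,0]]]'; done
python3 - <<'E'
from h import *
f=grab('side');w=grab('wrist');a=cv2.resize(f['color'][240:380,260:400],None,fx=3,fy=3);b=cv2.resize(w['color'][150:400,220:420],(336,420))
cv2.imwrite('pics/g2.png',cv2.cvtColor(np.hstack([a,b]),cv2.COLOR_RGB2BGR))
E
```

```text
t: 6.65
eef_pos: [0.5086, 0.3038, 0.1359]
orientation: [[-0.0, 1.0, -0.004], [1.0, 0.0, -0.002], [-0.002, -0.004, -1.0]]
ft_force: [-0.3, 0.6, -1.5]
width: 0.034
grasp_force: 40.5
t: 6.73
eef_pos: [0.5093, 0.3041, 0.137]
orientation: [[-0.0, 1.0, -0.002], [1.0, 0.0, -0.001], [-0.001, -0.002, -1.0]]
ft_force: [0.8, 0.1, -0.9]
width: 0.0336
grasp_force: 40.4
t: 6.82
eef_pos: [0.51, 0.3045, 0.1379]
orientation: [[-0.0, 1.0, -0.001], [1.0, 0.0, -0.0], [-0.0, -0.001, -1.0]]
ft_force: [-0.9, -0.1, -1.1]
width: 0.0338
grasp_force: 40.5
```

View pics/g2.png

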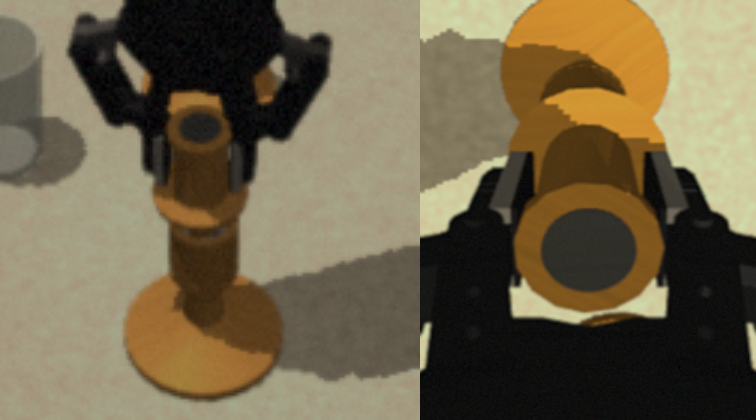

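The side view shows the shank entering the socket, with the cup about 1.5 mm to +x of the socket axis. I'll correct that and lower in small steps, watching the force.

```bash
python3 -m creep '[[[0,-0.003,0,-0.004,0],[0,0,0,-0.004,0],[0,0,0,0,0]]]'; python3 -m creep '[[[0,0,0,-0.004,0],[0,0,0,0,0]]]'; python3 -m creep '[[[0,0,0,-0.004,0],[0,0,0,0,0]]]'
```

```text
t: 7.17
eef_pos: [0.5087, 0.3045, 0.134]
orientation: [[-0.0, 1.0, -0.0], [1.0, 0.0, -0.0], [-0.0, -0.0, -1.0]]
ft_force: [-0.6, -0.6, -1.0]
width: 0.0334
grasp_force: 40.4
t: 7.33
eef_pos: [0.5087, 0.3044, 0.132]
orientation: [[-0.0, 1.0, -0.0], [1.0, 0.0, -0.0], [-0.0, -0.0, -1.0]]
ft_force: [-1.0, 0.2, -0.7]
width: 0.0339
grasp_force: 40.4
t: 7.5
eef_pos: [0.5086, 0.3044, 0.13]
orientation: [[-0.0, 1.0, -0.0], [1.0, 0.0, -0.0], [-0.0, -0.0, -1.0]]
ft_force: [0.3, 0.1, -1.6]
width: 0.034
grasp_force: 40.4
```

```bash
python3 -m creep '[[[0,0,0,-0.003,0],[0,0,0,0,0]]]'; python3 -m creep '[[[0,0,0,-0.002,0],[0,0,0,0,0]]]'
```

```text
t: 7.67
eef_pos: [0.5086, 0.3044, 0.1285]
orientation: [[-0.0, 1.0, -0.001], [1.0, 0.0, -0.0], [-0.0, -0.001, -1.0]]
ft_force: [0.3, -0.4, -1.7]
width: 0.0336
grasp_force: 40.4
t: 7.83
eef_pos: [0.5085, 0.3044, 0.1276]
orientation: [[-0.0, 1.0, -0.001], [1.0, 0.0, -0.0], [-0.0, -0.001, -1.0]]
ft_force: [-0.6, -0.3, -1.6]
width: 0.0338
grasp_force: 40.4
```

```bash
python3 -m creep '[[[0,0,0,-0.002,0],[0,0,0,0,0]]]'; python3 -m creep '[[[0,0,0,-0.002,0],[0,0,0,0,0]]]'
```

```text
t: 8.0
eef_pos: [0.5085, 0.3045, 0.1267]
orientation: [[-0.0, 1.0, -0.001], [1.0, 0.0, -0.0], [-0.0, -0.001, -1.0]]
ft_force: [-1.1, 1.0, -1.1]
width: 0.0337
grasp_force: 40.4
t: 8.17
eef_pos: [0.5086, 0.3046, 0.1261]
orientation: [[-0.0, 1.0, -0.0], [1.0, 0.0, 0.0], [0.0, -0.0, -1.0]]
ft_force: [-2.5, -0.6, 2.8]
width: 0.0334
grasp_force: 40.3
```

Light contact at about 4 N. I'll release.

```bash
python3 -m creep '[[[0.5,0,0,0,0],[0.7,0,0,0,0],[1,0,0,0,0],[1,0,0,0,0],[1,0,0,0,0],[1,0,0,0,0],[1,0,0,0,0]]]'
python3 -m creep '[[[1,0,0,0.02,0],[1,0,0,0.04,0],[1,0,0,0.04,0],[1,0,0,0.04,0],[1,0,0,0.04,0],[1,0,0,0,0],[1,0,0,0,0]]]'
python3 - <<'E'
from h import *
import pickle
f=grab('side');w=grab('wrist');pickle.dump((f,w),open('r.pkl','wb'))
print(w['s']['eef_pos'],proj(w,[.508,.305,.166]))
a=cv2.resize(f['color'][240:380,260:400],None,fx=3,fy=3);b=cv2.resize(w['color'][150:400,220:420],(336,420))
cv2.imwrite('pics/g3.png',cv2.cvtColor(np.hstack([a,b]),cv2.COLOR_RGB2BGR))
E
```

```text
t: 8.75
eef_pos: [0.5089, 0.3045, 0.1258]
orientation: [[-0.0, 1.0, 0.0], [1.0, 0.0, 0.0], [0.0, 0.0, -1.0]]
ft_force: [-0.2, 0.1, 0.6]
width: 0.0854
grasp_force: 0.0
t: 9.33
eef_pos: [0.51, 0.3051, 0.218]
orientation: [[-0.0, 1.0, 0.004], [1.0, 0.0, 0.002], [0.002, 0.004, -1.0]]
ft_force: [1.0, -0.7, 0.9]
width: 0.0851
grasp_force: 0.0
[0.50897051 0.30461404 0.21636085] [318.61757891 223.14492521]
```

View pics/g3.png

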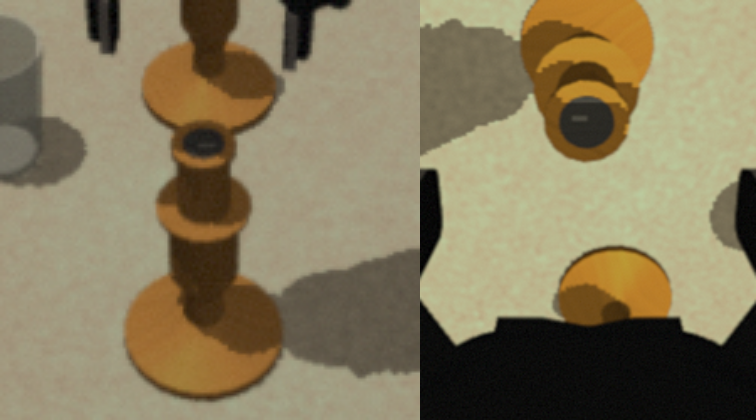

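The cup stands upright by itself, proud of the rim. Disc centre in the wrist image is about (569-… crop (587,123)), on the socket axis. I'll shut the fingers and come down onto the top.

```bash
python3 -m creep '[[[0,0,0,0,0],[0,0,0,0,0],[0,0,0,0,0],[0,0,0,0,0],[0,0,0,0,0],[0,0,0,0,0],[0,0,0,0,0],[0,0,0,0,0],[0,0,0,0,0],[0,0,0,0,0]]]' 
python3 -m creep '[[[0,-0.002,0,-0.02,0],[0,0,0,-0.03,0],[0,0,0,-0.02,0],[0,0,0,-0.01,0],[0,0,0,0,0],[0,0,0,0,0]]]'
```

```text
t: 10.27
eef_pos: [0.5088, 0.3045, 0.2159]
orientation: [[-0.0, 1.0, 0.0], [1.0, 0.0, 0.0], [0.0, 0.0, -1.0]]
ft_force: [-0.4, 0.1, -0.5]
width: -0.0001
grasp_force: 0.0
t: 10.77
eef_pos: [0.5075, 0.3043, 0.1753]
orientation: [[-0.0, 1.0, -0.001], [1.0, 0.0, -0.0], [-0.0, -0.001, -1.0]]
ft_force: [1.2, -0.1, -0.3]
width: 0.0
grasp_force: 0.0
```

```bash
python3 -m creep '[[[0,0,0,-0.004,0],[0,0,0,-0.004,0],[0,0,0,-0.004,0],[0,0,0,0,0]]]' | egrep 'eef|ft'; for i in 1 2; do :; done; python3 -m creep '[[[0,0,0,-0.002,0],[0,0,0,-0.002,0],[0,0,0,0,0]]]'| egrep 'eef|ft'; python3 -m creep '[[[0,0,0,-0.002,0],[0,0,0,0,0]]]'| egrep 'eef|ft'; python3 -m creep '[[[0,0,0,-0.002,0],[0,0,0,0,0]]]'| egrep 'eef|ft'
```

```text
eef_pos: [0.5077, 0.3045, 0.1697]
ft_force: [-0.1, -0.1, 0.0]
eef_pos: [0.5077, 0.3045, 0.1677]
ft_force: [0.7, -0.2, -0.6]
eef_pos: [0.5077, 0.3045, 0.1667]
ft_force: [-0.8, 0.0, 0.1]
eef_pos: [0.5077, 0.3045, 0.1657]
ft_force: [-0.9, 0.0, -0.3]
```

```bash
python3 -m creep '[[[0,0,0,-0.002,0],[0,0,0,0,0]]]' | egrep 'eef|ft'; python3 -m creep '[[[0,0,0,-0.002,0],[0,0,0,0,0]]]'| egrep 'eef|ft'; python3 -m creep '[[[0,0,0,-0.002,0],[0,0,0,0,0]]]'| egrep 'eef|ft'; python3 -m creep '[[[0,0,0,-0.002,0],[0,0,0,0,0]]]'| egrep 'eef|ft'
```

```text
eef_pos: [0.508, 0.3046, 0.1652]
ft_force: [-1.2, -0.1, 2.3]
eef_pos: [0.5084, 0.3048, 0.1648]
ft_force: [-0.3, -0.5, 4.3]
eef_pos: [0.5085, 0.3048, 0.1641]
ft_force: [-0.7, -1.1, 4.9]
eef_pos: [0.5086, 0.3048, 0.1632]
ft_force: [-1.7, -0.5, 6.4]
```

```bash
python3 -m creep '[[[0,0,0,-0.002,0],[0,0,0,0,0]]]' | egrep 'eef|ft'; python3 -m creep '[[[0,0,0,-0.002,0],[0,0,0,0,0]]]'| egrep 'eef|ft'; python3 -m creep '[[[0,0,0,-0.002,0],[0,0,0,0,0]]]'| egrep 'eef|ft'; python3 -m creep '[[[0,0,0,-0.001,0],[0,0,0,0,0]]]'| egrep 'eef|ft'
```

```text
eef_pos: [0.5086, 0.3049, 0.1624]
ft_force: [-1.1, -0.1, 7.4]
eef_pos: [0.5087, 0.3049, 0.1616]
ft_force: [-1.7, -1.3, 7.1]
eef_pos: [0.5088, 0.3049, 0.1607]
ft_force: [-1.4, -0.4, 8.4]
eef_pos: [0.5088, 0.305, 0.1604]
ft_force: [-1.3, -1.1, 8.9]
```

```bash
python3 -m creep '[[[0,0,0,-0.002,0],[0,0,0,0,0]]]' | egrep 'eef|ft'; python3 -m creep '[[[0,0,0,-0.001,0],[0,0,0,0,0]]]'| egrep 'eef|ft'; python3 -m creep '[[[0,0,0,-0.001,0],[0,0,0,0,0]]]'| egrep 'eef|ft'; python3 -m creep '[[[0,0,0,-0.001,0],[0,0,0,0,0]]]'| egrep 'eef|ft'
```

```text
eef_pos: [0.5088, 0.3049, 0.1595]
ft_force: [-0.9, -0.7, 9.3]
eef_pos: [0.5089, 0.3049, 0.1591]
ft_force: [-1.1, -1.5, 9.6]
eef_pos: [0.5089, 0.305, 0.1587]
ft_force: [-2.1, -0.9, 10.1]
eef_pos: [0.5089, 0.305, 0.1584]
ft_force: [-1.7, -0.3, 11.5]
```

```bash
for_=1; python3 -m creep '[[[0,0,0,-0.001,0],[0,0,0,0,0]]]' | egrep 'eef|ft'; python3 -m creep '[[[0,0,0,-0.001,0],[0,0,0,0,0]]]'| egrep 'eef|ft'; python3 -m creep '[[[0,0,0,-0.001,0],[0,0,0,0,0]]]'| egrep 'eef|ft'
```

```text
eef_pos: [0.509, 0.305, 0.1583]
ft_force: [-2.3, -2.1, 14.0]
eef_pos: [0.509, 0.305, 0.1583]
ft_force: [-4.0, -2.0, 15.3]
eef_pos: [0.509, 0.3051, 0.1583]
ft_force: [-5.6, -2.8, 16.7]
```

The position has stopped at z 0.158 (the expected home height) while the force climbs, so the pan is on the rim. I'll lift off and check.

```bash
python3 -m creep '[[[0,0,0,0.01,0],[0,0,0,0.03,0],[0,0,0,0.04,0],[0,0,0,0.04,0],[0,-0.04,0,0.04,0],[0,-0.06,0,0,0],[0,-0.06,0,0,0],[0,-0.06,0,0,0],[0,0,0,0,0],[0,0,0,0,0],[0,0,0,0,0]]]'
python3 - <<'E'
from h import *
f=grab('side');t=grab('top')
print('exp disc',proj(f,[.508,.305,.158]),'exp pan-centre top',proj(f,[.508,.305,.110]))
a=cv2.resize(f['color'][150:380,220:410],None,fx=2.2,fy=2.2);b=cv2.resize(t['color'][150:300,140:300],(320,300));b=cv2.copyMakeBorder(b,0,a.shape[0]-300,0,0,0)
cv2.imwrite('pics/g4.png',cv2.cvtColor(np.hstack([a,b]),cv2.COLOR_RGB2BGR))
E
```

```text
t: 15.1
eef_pos: [0.3981, 0.3046, 0.2342]
orientation: [[-0.0, 1.0, 0.001], [1.0, 0.0, 0.0], [0.0, 0.001, -1.0]]
ft_force: [0.8, -0.1, 0.3]
width: -0.0004
grasp_force: 0.0
exp disc [328.33890474 290.30362352] exp pan-centre top [328.27765041 310.49113138]
```

View pics/g4.png

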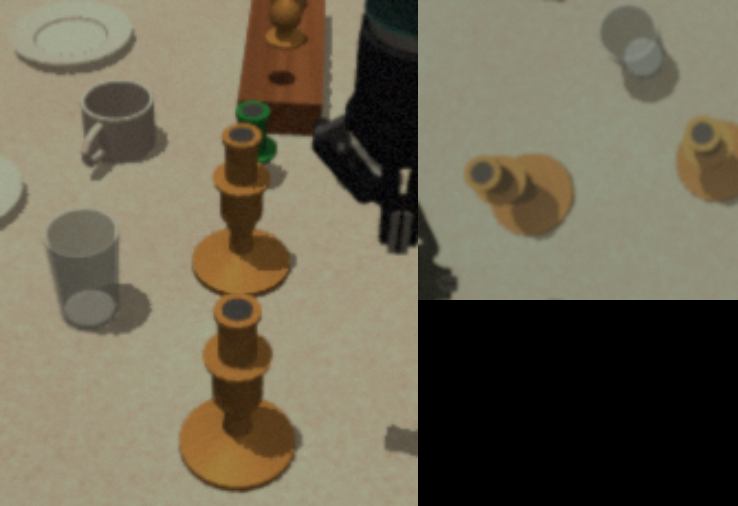

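The cup stands upright with its disc at about (327.7,290.9), against (328.3,290.3) expected when home. The robot is clear of everything.

```bash
python3 -c "
from rig import robot
print(robot.finish_job())"
```

```text
the job is handed in; nothing more can be done
None
```

The candle cup is pressed home in the candlestick socket, upright with its pan on the rim; the push peaked at about 17 N at the wrist, I saw no bystander disturbed, and the job was handed in at about 15 s.

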